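# Clip the key paddle into the counter stand's snap hook

## Robot

A 7-joint arm with a two-finger parallel gripper is mounted at the origin on a cart in front of the work surface, level with it; the furniture and walls round the work are solid. World frame = base frame: x ahead of the robot, y to its left, z up, the work surface at z = 0. Lengths are in mm, angles in rad, forces in N, time in s.
With the tool pointing down it reaches from about 425 to 975 mm from the base axis. Payload 16.7 kg.
Tool frame: the origin (TCP) lies at the very end of the fingers, on their centre line; the grasp point (between the pads) lies tcp_to_grasp behind it (tcp_to_grasp is the distance from the TCP to the grasp point, in mm); z points along the fingers, y is the direction in which the jaws open and shut (so a half turn about z gives the same grasp; the last joint's range is limited). The gripper opens to 85 mm and grips with 20 to 120 N. Pads are 22 mm wide; open, the fingers measure 114 mm over their backs; the gripper's body (76 mm by 85 mm) begins 54 mm behind the grasp point. The pads swing forward as they close: fully open they stand 13 mm farther back than shut.
Start: joints at [0.965, 0.426, 0.074, 1.606, -0.034, 1.111, -0.067], TCP at [297.693, -605.766, 196.602] pointing down, gripper open.
Joint ranges: [-2.85, 2.85], [-0.5, 2.14], [-1.23, 1.37], [0.21, 2.46], [-1.02, 4.16], [0.16, 2.05], [-2.73, 2.73]. Speed limits (rad/s): [1.89, 1.89, 2.39, 2.39, 3.01, 3.01, 3.01].

## Interface

Orientations are given as a unit quaternion [x, y, z, w].
In Python, from workcell import move_to, move_straight, goto_joints, move_gripper, dwell, ik, capture, MotionError, job_done, look_for, trace, current_clock, current_q, current_qvel, current_tau, current_ee_pos, current_eef_rot, current_contact_force, current_wrist_torque, current_grip_width, tcp_to_grasp gives the robot as it stands. Calls block until the motion is done:
- move_to(position, orientation): joint-space move of the TCP to a pose.
- move_straight(position, attitude=None, speed=150, contact_N=None): straight line of the TCP; attitude=None keeps the orientation; speed is the mean speed in mm/s. With contact_N (N) it stops when the force on the tool has changed by that much, and returns True; else False.
- goto_joints(angles): joint-space move.
- move_gripper(opening, newtons=None): opening from 0.0 (shut) to 1.0 (fully open); newtons is the grip in N (None keeps the last); returns when the fingers have stopped.
- dwell(seconds).
- ik(position, orientation): joint angles nearest the present ones, or None.
- capture(name): name is "scene" or "top" or "wrist"; returns a dict with "image" (480x640x3 uint8, red, green, blue), "mtx" (3x3 intrinsics, pixels), "D" ([k1, k2, p1, p2, k3] as OpenCV has them; the pictures are not rectified), "position" and "orientation" of the camera in the world; the wrist camera has in their place "mount" (4x4, takes a point from camera to tool coordinates, whose origin is the TCP and whose axes are the flange's). Camera axes: x right, y down, z forward; pixel columns grow to the right and rows downward; lengths in mm; the calibration is good to about 2 mm. A picture is of the moment at which its call begins: read the wrist's pose just before it. There is no depth.
A pose or a line that the arm cannot do raises MotionError and nothing moves.
- job_done(): hands the job in, once; it reports no verdict.
Trained networks look in the newest picture that a camera, given by its name, has taken for a name from the list of things; names that differ only in an ending like _2 or _b are one class to them, and where a whole thing is asked for, a point or a joint stands for the part that bears it (a point fixed in the world has none). Each returns a list of dicts, best first, with "confidence" (0 to 1); they miss things now and then, are a little off and sometimes report something else, mostly with a low value. They report only what shows in the picture. A call takes as long as a camera call.
- look_for(thing, camera): "at" ([x, y, z] in mm, in the coordinates of the camera as it stood for that picture, good to about 4 mm: the middle of the surface that is visible of it).
- trace(thing, camera): "pixels" (480x640 bool, what is visible of it).
Readings, each from a call of its own:
- current_clock(): time.
- current_q(): joint angles.
- current_qvel(): joint speeds.
- current_tau(): joint torques, N m.
- current_ee_pos(): TCP position.
- current_eef_rot(): TCP orientation.
- current_contact_force(): force on the tool from outside, world axes, zero at the start.
- current_wrist_torque(): the same for the moment, N m.
- current_grip_width(): opening from 0.0 (shut) to 1.0 (fully open).
Only numpy, scipy, OpenCV 4.12 (cv2) and the standard library are available. Lean on these libraries where they do the work, as an engineer would, in place of code of your own. Each camera call takes 0.05 s, during which the arm holds its last target. There are 200 camera calls.

## Task

Hang the key paddle on the snap hook of the counter stand: press its steel ring against the sprung gate so that the gate swings inward, pass the ring over the hook's nose, and let the gate snap shut behind it, so that the paddle is left hanging in the closed hook at rest. Be gentle with the stand and its hook (never push harder than 15 N), whose height on the post is not known beforehand, and leave the other things on the table where they are.

Things in the scene. Friction and masses are not known exactly. Their poses are not given: they have to be found in the camera images.
- key: key paddle lying flat, about 70 g: wooden grip 60 (x) x 26 (y) x 14 (z) mm with a solid steel ring fixed rigidly to its +x end in the paddle's plane and a short flat key fixed to its -x end (to x = -53 mm). Origin: centre of the grip's underside; x points along the paddle to the ring, z up when it lies flat. Grasp the wood across y.
- key_ring (a point): centre of the ring's hole, 50.5 mm ahead of the key's origin along its x and 7 mm up, at the middle of the thickness. The ring is 5 mm round wire, 40 mm outside, 30 mm inside; the middle of its far bar is 17.5 mm farther along x.
- stand: fixed counter stand: dark base plate 130 x 90 x 12 mm, 14 mm round post 301 mm high at x = +45 mm, and a steel snap hook clamped to the post, opening toward the stand's -x. Origin: table level under the hook, z up. The hook, 7 mm round wire, lies in the stand's x-z plane (y = 0). Its height on the post varies and is NOT measured: find it by touch or by eye. It stays put under gentle loads.
- crook_low (a point): fixed point of the stand, 145 mm above its origin: the lowest place the crook can be. h, the height above the table of the wire's centre at the crook's bottom (x = 0), is 145 to 215 mm. Centre lines in mm: crook, half circle of radius 17 about (x 0, h + 17); spine up at x = +17; straight level top bar at h + 62 from x = +17 to -12; nose ends in front at x = -17, h + 22.
- gate (a joint): angle of the sprung gate, rad: 0 shut, growing as its lower end swings inward (stand's +x), stop at 0.72; opens only inward. The gate is a straight 5 mm pin hanging from a pivot at x = -12, h + 57 mm down to h + 20, just inside the nose. The spring shuts it: 0.056 N m when shut plus 0.08 per rad, that is 2 to 4 N at a ring pressed below the gate's middle.
- marker: capped paint marker, 19 x 142 x 20 mm, bystander; origin centre of underside
- coin_pouch: oval vinyl coin pouch, 42 x 60 x 13 mm, bystander; origin centre of underside
- stapler: stapler, 32 x 135 x 50 mm, bystander; origin centre of underside
- masking_tape: wide roll of masking tape lying flat, 94 x 94 x 19 mm, bystander; origin centre of underside
- badge_tin: small round tin, 38 mm across, 12 mm high, bystander; origin centre of underside
- table_can_3: small paint can, 75 x 75 x 76 mm, bystander; origin centre of underside

How it is judged:
By the outcome, as a careful person would: the job done as asked, in the order asked, and still so for the second after the job is handed in, with the robot touching nothing.
It also fails if it takes over 58 s, if anything falls off the work surface, if the arm or the gripper's body presses on something with over 40 N, if the wrist force passes 120 N, or if a joint passes its speed limit or range.

## Working session

There is one attempt and no reset: what is moved stays moved. The work goes in short steps, each a Python script; the robot and the scene stay as the last script left them, time stands still between calls to the robot, and variables do not carry over. Pictures are saved under pics/ and viewed, about 8 in all and at most 12, crops included, and the job is handed in when it is done.

```bash
ls; mkdir -p pics; cat > h.py <<'E'
import numpy as np, cv2
from scipy.spatial.transform import Rotation as R
from workcell import *
def cam(name):
    p=np.array(current_ee_pos());q=np.array(current_eef_rot());c=capture(name)
    if 'mount' in c:
        T=np.eye(4);T[:3,:3]=R.from_quat(q).as_matrix();T[:3,3]=p;T=T@np.array(c['mount'])
    else:
        T=np.eye(4);T[:3,:3]=R.from_quat(c['orientation']).as_matrix();T[:3,3]=c['position']
    c['T']=T;c['K']=np.array(c['mtx'],float);c['d']=np.array(c['D'],float);return c
def save(c,n,crop=None,s=1):
    im=c['image'][...,::-1]
    if crop: x0,y0,x1,y1=crop; im=im[y0:y1,x0:x1]
    cv2.imwrite('pics/'+n,cv2.resize(im,None,fx=s,fy=s))
def w(c,p): return c['T'][:3,:3]@np.array(p)+c['T'][:3,3]
def rays(c,px):
    u=cv2.undistortPoints(np.array(px,float).reshape(-1,1,2),c['K'],c['d']).reshape(-1,2)
    return np.c_[u,np.ones(len(u))]@c['T'][:3,:3].T, c['T'][:3,3]
def onz(c,px,z):
    d,o=rays(c,px); return o+d*((z-o[2])/d[:,2])[:,None]
def proj(c,P):
    X=(np.array(P,float).reshape(-1,3)-c['T'][:3,3])@c['T'][:3,:3]
    return cv2.projectPoints(X,np.zeros(3),np.zeros(3),c['K'],c['d'])[0].reshape(-1,2)
E
python3 - <<'E'
from h import *
np.set_printoptions(precision=1,suppress=True)
print(current_clock(),tcp_to_grasp if not callable(tcp_to_grasp) else tcp_to_grasp(),current_ee_pos(),current_eef_rot())
for n in ['scene','top']:
    c=cam(n);save(c,n+'.png');print(n,c['T'],c['K'][0,0])
    for t in ['key','key_ring','stand','gate','marker','coin_pouch','stapler','masking_tape','badge_tin','table_can_3']:
        try: print(t,[(round(d['confidence'],2),w(c,d['at'])) for d in look_for(t,n)[:2]])
        except Exception as e: print(t,e)
print(current_clock())
E
```

```text
pics
0.0 18.700000000000003 [ 297.5 -605.4  195.9] [ 1.   0.2 -0.  -0. ]
scene [[  -0.8   -0.5    0.3  229. ]
 [  -0.6    0.7   -0.4  511.2]
 [   0.    -0.5   -0.9 1144.8]
 [   0.     0.     0.     1. ]] 455.197319500455
key [(0.77, array([482.1, 144.1,  11.5]))]
key_ring [(0.68, array([488.4, 148.2,  13.6]))]
stand [(0.89, array([623.9,   9.6,  13. ]))]
gate [(0.26, array([447.9, 393.5,  70.4]))]
marker [(0.61, array([460.8,  12.6,  19.7])), (0.34, array([486.8, 149.9,  11.5]))]
coin_pouch [(0.56, array([464.2, -87.3,  10.5]))]
stapler [(0.89, array([ 449.5, -213.1,   36.1]))]
masking_tape []
badge_tin [(0.65, array([ 526.1, -259.4,    9.7])), (0.32, array([465.2, -89.9,  12.6]))]
table_can_3 [(0.57, array([443.7, 395.6,  68.9]))]
top [[   0.    -1.     0.1  332.3]
 [  -1.    -0.     0.    69.7]
 [  -0.    -0.1   -1.  1585.3]
 [   0.     0.     0.     1. ]] 591.4198130401951
key [(0.81, array([485.9, 139.9,  12.9]))]
key_ring [(0.67, array([483.8, 138.2,  14.6])), (0.53, array([ 518.6, -267.6,   10.2]))]
stand [(0.96, array([608.7,   3.8,  12.7]))]
gate [(0.71, array([ 518.7, -268.3,   10.5]))]
marker [(0.56, array([452.6,   0.7,  14. ]))]
coin_pouch [(0.86, array([460.3, -93.4,  11.7]))]
stapler [(0.79, array([ 447. , -217.7,   47.1]))]
masking_tape [(0.96, array([620.5, 242.8,  15.7])), (0.54, array([603.3,  -0.5,   9.3]))]
badge_tin [(0.72, array([ 520.1, -265.1,   11.2]))]
table_can_3 [(0.68, array([444.2, 387.7,  68.6]))]
1.1
```

View pics/scene.png

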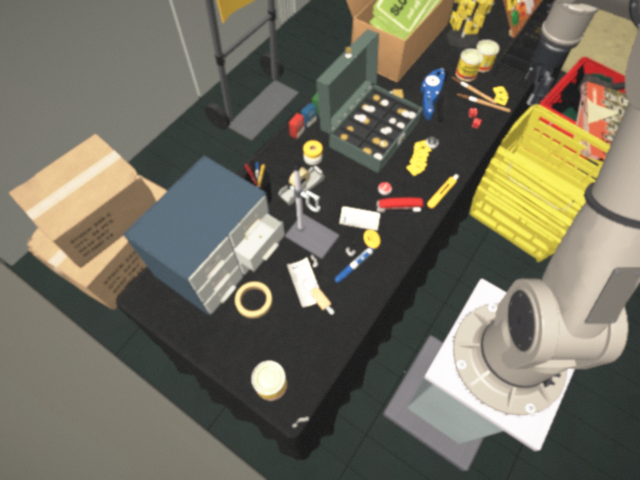

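View pics/top.png

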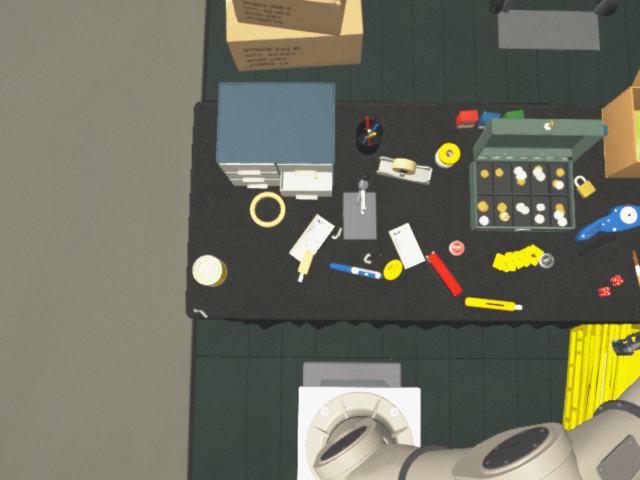

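The stand is at about (360,215) in the top view, with its post toward +x. The key's tail is near (300,278) and its ring near (313,246), overlapping a white card. Next I'll take a closer look with the wrist camera.

```bash
python3 - <<'E'
from h import *
np.set_printoptions(precision=2,suppress=True)
print(capture('wrist')['mount'])
q=R.from_matrix(np.array([[1,0,0],[0,-1,0],[0,0,-1.]])).as_quat()
p=np.array(current_ee_pos())
move_straight([p[0],p[1],360],speed=250)
for yaw in [0,np.pi]:
    print(yaw, ik([470,120,330],(R.from_euler('z',yaw)*R.from_quat(q)).as_quat()))
    for tilt in [40,70,85]:
        r=R.from_euler('y',-np.radians(tilt))*R.from_euler('z',yaw)*R.from_quat(q)
        print(tilt,[ik([x,0,z],r.as_quat()) is not None for x in (480,540,600) for z in (80,140,200,260)])
print(current_q(),current_clock())
E
```

```text
[[  -0.     -0.96   -0.27   69.06]
 [   1.     -0.      0.     -0.61]
 [  -0.     -0.27    0.96 -177.3 ]
 [   0.      0.      0.      1.  ]]
0 [ 0.34  0.06 -0.75  1.8   0.04  1.3  -1.98]
40 [False, False, False, True, False, False, True, True, True, True, False, True]
70 [False, False, False, False, False, False, False, False, False, False, False, False]
85 [False, False, False, False, False, False, False, False, False, False, False, False]
3.141592653589793 [ 0.37  0.06 -0.77  1.8   0.04  1.3   1.16]
40 [False, False, False, True, False, False, True, True, True, True, True, True]
70 [False, False, False, False, False, False, False, False, False, False, False, False]
85 [False, False, False, False, False, False, False, False, False, False, False, False]
[ 0.95  0.34  0.09  1.39 -0.03  1.42 -0.07] 1.95
```

```bash
python3 - <<'E'
from h import *
np.set_printoptions(precision=1,suppress=True)
q=R.from_matrix(np.array([[-1,0,0],[0,1,0],[0,0,-1.]])).as_quat()
move_to([470,90,330],q)
c=cam('wrist');save(c,'w1.png');print(c['K'][0,0],c['T'][:3,3])
for t in ['key','key_ring','stand','gate','marker','masking_tape']:
    print(t,[(round(d['confidence'],2),w(c,d['at'])) for d in look_for(t,'wrist')[:2]])
for t in ['key','stand','gate']:
    r=trace(t,'wrist')
    if r:
        v,u=np.nonzero(r[0]['pixels']);print(t,r[0]['confidence'],len(u),u.min(),u.max(),v.min(),v.max())
        if t=='key': np.save('mk.npy',r[0]['pixels'])
import pickle;pickle.dump({k:c[k] for k in('T','K','d')},open('c1.pkl','wb'))
print(current_clock())
E
```

```text
401.539011369316 [401.6  90.  507.3]
key [(0.65, array([484.8, 142.9,  11. ]))]
key_ring [(0.78, array([480.1, 144.1,  15.1]))]
stand [(0.63, array([616.4,   2.3,  13.2]))]
gate [(0.68, array([587.1,   5.5, 193.1]))]
marker [(0.86, array([459.1,  11.9,  16.7]))]
masking_tape [(0.76, array([601.5, 239. ,  23.3]))]
key 0.57 1435 328 372 149 241
stand 0.66 9043 200 281 237 436
gate 0.61 60 208 217 338 354
4.9917
```

View pics/w1.png

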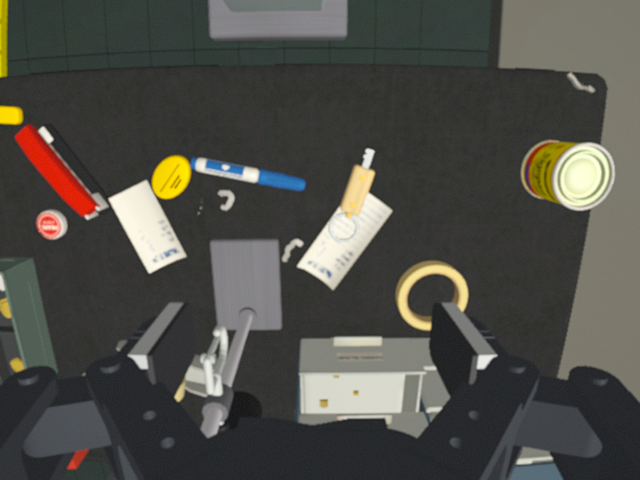

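The key's tail is at (369,150), its grip runs from (363,166) to (350,214), and its ring is at (344,227) on the card. The stand plate spans (210,240) to (282,330), the post foot is at (247,313), and the hook and gate are near (212,345).

```bash
python3 - <<'E'
from h import *
import pickle
np.set_printoptions(precision=1,suppress=True)
c=pickle.load(open('c1.pkl','rb'))
m=np.load('mk.npy');v,u=np.nonzero(m);P=onz(c,np.c_[u,v],7)[:,:2]
im=cv2.imread('pics/w1.png');hsv=cv2.cvtColor(im,cv2.COLOR_BGR2HSV)
sub=np.zeros_like(m);sub[150:225,335:385]=1
wood=(hsv[...,1]>70)&(hsv[...,2]>120)&sub&(hsv[...,0]<30)
v,u=np.nonzero(wood);W=onz(c,np.c_[u,v],14)[:,:2].astype(np.float32)
for n,A in(('mask',P.astype(np.float32)),('wood',W)):
    r=cv2.minAreaRect(A);mu=A.mean(0);e=np.linalg.svd(A-mu,full_matrices=False)[2][0]
    print(n,len(A),mu,r,np.degrees(np.arctan2(e[1],e[0])))
print('ends tail/ring',onz(c,[[369,150],[344,227],[339,241]],7))
print('plate',onz(c,[[210,240],[278,239],[217,331],[282,328]],12),onz(c,[[247,313]],12))
E
```

```text
mask 1435 [484.3 142.4] ((487.768798828125, 145.2571563720703), (37.906593322753906, 121.6854476928711), 66.15210723876953) -19.46447
wood 1052 [476.8 144.7] ((479.8828125, 144.40830993652344), (28.475744247436523, 65.41971588134766), 71.82972717285156) -19.647253
ends tail/ring [[428.7 159.5   7. ]
 [525.8 130.6   7. ]
 [544.5 124.4   7. ]]
plate [[541.4 -42.1  12. ]
 [540.2  45.9  12. ]
 [672.3 -42.4  12. ]
 [667.2  47.9  12. ]] [[644.6   0.8  12. ]]
```

```bash
cat >> h.py <<'E'
def tool(tilt=0,yaw=0):  # tilt deg: fingers swing forward (ring up); camera on robot side
    return R.from_euler('z',yaw,degrees=True)*R.from_euler('y',-tilt,degrees=True)*R.from_matrix([[-1,0,0],[0,1,0],[0,0,-1.]])
E
python3 - <<'E'
from h import *
for tilt in [-30,-20,-10]: 
    j=ik([480,144,5],tool(tilt,-17.5).as_quat());print('pick',tilt,j is not None and np.round(j,2))
for tilt in [20,30,40,45,50,55,60,70]:
  for x in (500,540,580):
    print(tilt,x,[(lambda j: None if j is None else np.round(j,2).tolist())(ik([x,0,z],tool(tilt).as_quat())) for z in (100,160,220)])
E
```

```text
pick -30 [ 0.3   0.82 -0.76  1.74  0.22  1.19  0.75]
pick -20 [ 0.27  0.7  -0.73  1.86  0.26  1.02  0.7 ]
pick -10 [ 0.2   0.59 -0.69  1.99  0.33  0.84  0.6 ]
20 500 [[0.48, 0.15, -0.69, 2.33, 0.44, 0.38, 1.0], [0.52, 0.03, -0.69, 2.27, 0.16, 0.51, 1.28], [0.52, -0.07, -0.65, 2.19, 0.01, 0.65, 1.43]]
20 540 [[0.43, 0.22, -0.64, 2.25, 0.49, 0.41, 0.98], [0.48, 0.11, -0.67, 2.19, 0.25, 0.53, 1.21], [0.5, 0.02, -0.66, 2.12, 0.1, 0.66, 1.35]]
20 580 [[0.37, 0.27, -0.58, 2.17, 0.5, 0.44, 0.98], [0.44, 0.18, -0.63, 2.12, 0.32, 0.55, 1.16], [0.47, 0.1, -0.65, 2.05, 0.18, 0.67, 1.29]]
30 500 [None, [0.61, -0.04, -0.78, 2.4, 0.24, 0.26, 1.19], [0.53, -0.16, -0.64, 2.33, -0.07, 0.42, 1.49]]
30 540 [[0.27, 0.16, -0.48, 2.4, 1.1, 0.19, 0.34], [0.53, 0.05, -0.71, 2.33, 0.44, 0.28, 1.01], [0.55, -0.07, -0.69, 2.26, 0.08, 0.41, 1.36]]
30 580 [[0.28, 0.22, -0.48, 2.32, 1.06, 0.21, 0.4], [0.44, 0.12, -0.63, 2.26, 0.54, 0.31, 0.93], [0.53, 0.02, -0.69, 2.19, 0.22, 0.42, 1.24]]
40 500 [None, None, None]
40 540 [None, None, [-0.48, -0.17, 0.24, 2.45, 0.84, 0.25, 0.58]]
40 580 [[0.73, 0.35, -1.01, 2.43, 2.05, 0.43, -0.52], [0.81, 0.16, -1.03, 2.38, 1.67, 0.24, -0.18], [0.65, -0.02, -0.81, 2.33, 0.55, 0.16, 0.9]]
45 500 [None, None, None]
45 540 [None, None, None]
45 580 [None, None, [-0.84, -0.13, 0.6, 2.46, 1.54, 0.22, -0.08]]
50 500 [None, None, None]
50 540 [None, None, None]
50 580 [None, None, None]
55 500 [None, None, None]
55 540 [None, None, None]
55 580 [None, None, None]
60 500 [None, None, None]
60 540 [None, None, None]
60 580 [None, None, None]
70 500 [None, None, None]
70 540 [None, None, None]
70 580 [None, None, None]
```

```bash
python3 - <<'E'
from h import *
import pickle
np.set_printoptions(precision=1,suppress=True)
c=pickle.load(open('c1.pkl','rb'))
d,o=rays(c,[[212.5,346]]);print('gate1',o+d*((587-o[0])/d[:,0])[:,None])
move_to([470,130,220],tool(25).as_quat())
c=cam('wrist');save(c,'w2.png');print(c['T'][:3,3])
for t in ['gate','stand']:
    print(t,[(round(d['confidence'],2),w(c,d['at'])) for d in look_for(t,'wrist')[:2]])
r=trace('gate','wrist')
if r:
    v,u=np.nonzero(r[0]['pixels']);print(r[0]['confidence'],len(u),u.mean(),v.mean(),u.min(),u.max(),v.min(),v.max())
    d,o=rays(c,[[u.mean(),v.mean()]]);print('gate2',o+d*((587-o[0])/d[:,0])[:,None])
pickle.dump({k:c[k] for k in('T','K','d','image')},open('c2.pkl','wb'))
print(current_clock())
E
```

```text
gate1 [[587.    1.4 195.4]]
[333.6 130.7 352.7]
gate [(0.2, array([594.9,   7.5,  14.8]))]
stand [(0.92, array([597.4,   6.6,  12.6]))]
5.9333
```

View pics/w2.png

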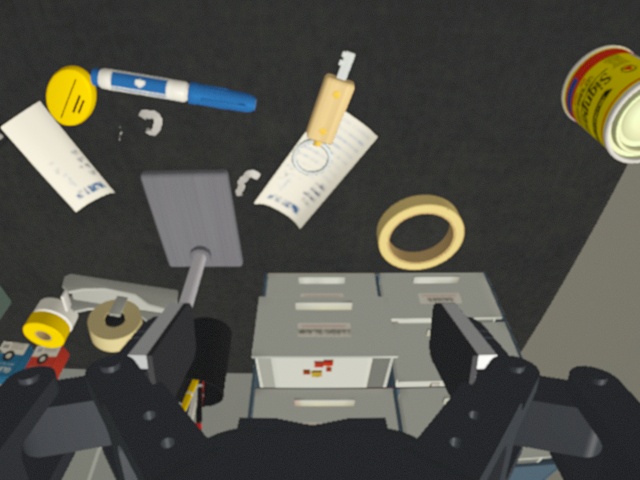

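The left finger hides the hook in this view. I'll overlay the hook model for a few values of h on the first wrist picture instead.

```bash
python3 - <<'E'
from h import *
import pickle
c=pickle.load(open('c1.pkl','rb'));im=cv2.imread('pics/w1.png')
x0,y0,x1,y1=160,290,290,440;s=4
out=[]
def hook(h):
    a=np.linspace(0,np.pi,20)
    L=[(-17,h+22),(-17,h+17)]+[(-17*np.cos(t),h+17-17*np.sin(t)) for t in a]+[(17,h+62),(-12,h+62)]
    return np.array([(600+x,1,z) for x,z in L]),np.array([(588,1,h+57),(588,1,h+20)])
crop=cv2.resize(im[y0:y1,x0:x1],None,fx=s,fy=s,interpolation=cv2.INTER_CUBIC)
cv2.imwrite('pics/o.png',crop[:, :])
tiles=[crop[:,60:320]]
for h in (150,158,166):
    t=crop.copy()
    for P,col in zip(hook(h),((0,0,255),(0,255,0))):
        p=((proj(c,P)-[x0,y0]+.5)*s).astype(int);cv2.polylines(t,[p],False,col,1)
    tiles.append(t[:,60:320])
f=np.hstack([t for t in tiles]);cv2.imwrite('pics/o.png',cv2.resize(f,None,fx=.76,fy=.76,interpolation=cv2.INTER_AREA))
E
```

```text
(no output)
```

View pics/o.png

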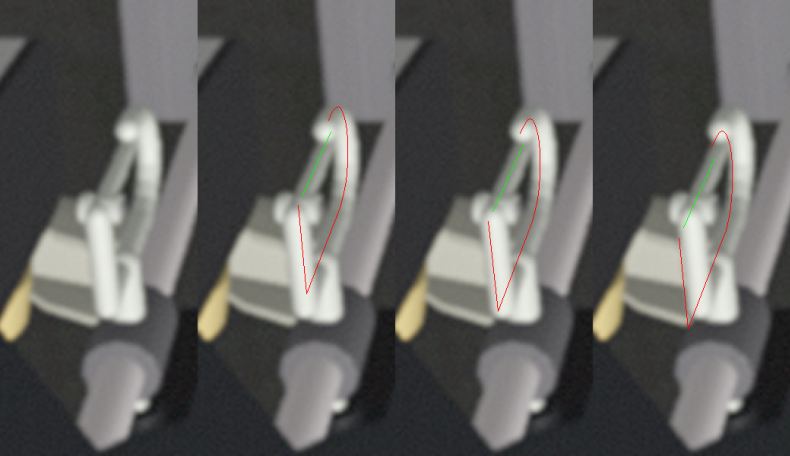

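Overlaying the model gives h ≈ 157 (within about 3), with the stand at about (600, 2) and a yaw of about 0. Now I'll pick up the key with the tool leaned back 25°, so that forward tilt later brings the paddle near vertical.

```bash
python3 - <<'E'
from h import *
import pickle
np.set_printoptions(precision=2,suppress=True)
k=np.array([479.7,144.5,0]);yaw=-17.5;r=tool(-25,yaw)
ax=-r.as_matrix()[:,2]
T=k+[0,0,8]
move_to(T+ax*90,r.as_quat());move_gripper(0.46,100)
move_straight(T+ax*25,speed=200)
hit=move_straight(T-ax*5,speed=35,contact_N=3)
p=np.array(current_ee_pos());print(hit,p,current_contact_force())
move_straight(p+[0,0,1.0],speed=20)
move_gripper(0,100);print('width',current_grip_width(),current_contact_force())
p=np.array(current_ee_pos());q=R.from_quat(current_eef_rot())
Tk=q.inv().apply(k-p);Rk=q.inv()*R.from_euler('z',yaw,degrees=True)
pickle.dump((Tk,Rk),open('k.pkl','wb'));print(Tk,Rk.as_euler('xyz',True))
move_straight(p+[0,0,150],speed=150)
print('width',current_grip_width(),current_contact_force(),current_clock())
c=cam('wrist');save(c,'w3.png')
E
```

```text
False [477.83 145.2    3.6 ] [-0.38  1.22  1.36]
width -8.503838962803716e-05 [-0.83  0.43 -0.52]
[-3.75 -0.08  3.32] [-180.   25.  180.]
width -0.004519549075793458 [-0.78 -0.66 -0.9 ] 11.2417
```

View pics/w3.png

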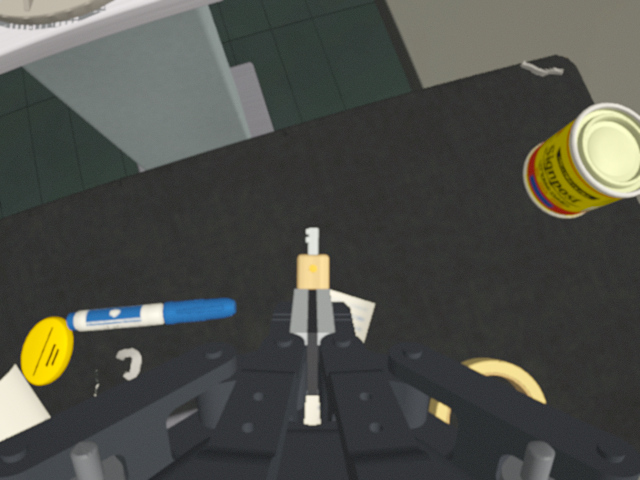

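The fingers shut completely above the key, so there was no grasp. The key's tail is now at (312,230). I'll measure where the key lies now from higher up.

```bash
python3 - <<'E'
from h import *
np.set_printoptions(precision=1,suppress=True)
c=cam('wrist');print(onz(c,[[312,230]],7),onz(c,[[297,255],[329,255]],14))
move_gripper(1.0)
move_to([440,140,260],tool(0).as_quat())
c=cam('wrist');save(c,'w4.png')
r=trace('key','wrist')[0];v,u=np.nonzero(r['pixels']);print(r['confidence'],len(u))
A=onz(c,np.c_[u,v],7)[:,:2].astype(np.float32);print(cv2.minAreaRect(A))
hsv=cv2.cvtColor(c['image'],cv2.COLOR_RGB2HSV);b=cv2.dilate(r['pixels'].astype(np.uint8),np.ones((7,7)))>0
wd=(hsv[...,1]>70)&(hsv[...,2]>120)&b&(hsv[...,0]<30)
v2,u2=np.nonzero(wd);W=onz(c,np.c_[u2,v2],14)[:,:2].astype(np.float32);print(len(W),cv2.minAreaRect(W))
im=c['image'][...,::-1].copy()
x0,y0=max(u.min()-60,0),max(v.min()-40,0)
cv2.imwrite('pics/w4c.png',cv2.resize(im[y0:v.max()+60,x0:u.max()+80],None,fx=2.5,fy=2.5));print(x0,y0,current_clock())
np.savez('c4.npz',T=c['T'],K=c['K'],d=c['d'])
E
```

```text
[[429.1 160.7   7. ]] [[446.6 142.2  14. ]
 [454.6 167.4  14. ]]
0.64 5400
((627.2064208984375, 2.1700096130371094), (174.38758850097656, 92.44685363769531), 1.1822714805603027)Traceback (most recent call last):
  File "<stdin>", line 11, in <module>
  File "h.py", line 20, in onz
    d,o=rays(c,px); return o+d*((z-o[2])/d[:,2])[:,None]
        ~~~~^^^^^^
  File "h.py", line 17, in rays
    u=cv2.undistortPoints(np.array(px,float).reshape(-1,1,2),c['K'],c['d']).reshape(-1,2)
      ~~~~~~~~~~~~~~~~~~~^^^^^^^^^^^^^^^^^^^^^^^^^^^^^^^^^^^^^^^^^^^^^^^^^^
cv2.error: OpenCV(4.12.0) /io/opencv/modules/calib3d/src/undistort.dispatch.cpp:347: error: (-215:Assertion failed) CV_IS_MAT(_src) && CV_IS_MAT(_dst) && (_src->rows == 1 || _src->cols == 1) && (_dst->rows == 1 || _dst->cols == 1) && _src->cols + _src->rows - 1 == _dst->rows + _dst->cols - 1 && (CV_MAT_TYPE(_src->type) == CV_32FC2 || CV_MAT_TYPE(_src->type) == CV_64FC2) && (CV_MAT_TYPE(_dst->type) == CV_32FC2 || CV_MAT_TYPE(_dst->type) == CV_64FC2) in function 'cvUndistortPointsInternal'
```

The key has not moved: its tail is at (429,160.7) and its yaw is still −17.6°. In that picture the shut tips sit about 13 mm or more behind the TCP. I'll descend again until contact and let touch set the depth.

```bash
python3 - <<'E'
from h import *
import pickle
np.set_printoptions(precision=2,suppress=True)
k=np.array([479.4,145.4,0]);yaw=-17.6;r=tool(-25,yaw)
ax=-r.as_matrix()[:,2]
T=k+[0,0,6]
move_to(T+ax*80,r.as_quat());move_gripper(0.5,100);print('w',current_grip_width())
move_straight(T+ax*8,speed=200)
hit=move_straight(T-ax*26,speed=30,contact_N=4)
p=np.array(current_ee_pos());print(hit,p,current_contact_force())
c=cam('wrist');save(c,'w5.png')
if hit:
    move_straight(p+[0,0,1.0],speed=20)
    move_gripper(0,100);print('width',current_grip_width(),current_contact_force(),current_ee_pos())
print(current_clock())
E
```

```text
w 0.5028699995935421
False [469.1  148.76 -17.43] [ 0.47 -0.65 -0.53]
16.6667
```

View pics/w5.png

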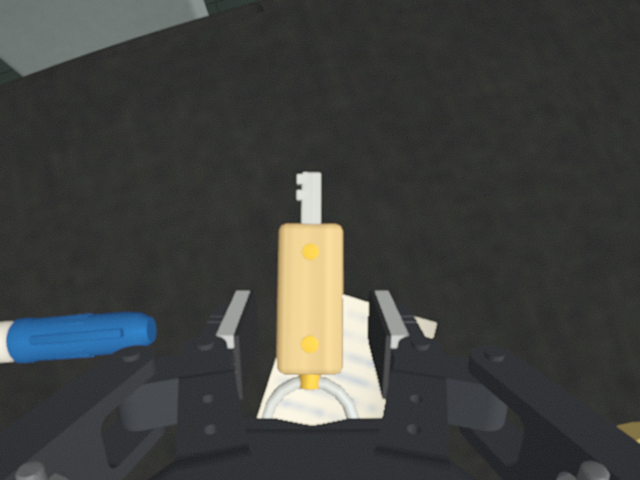

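The pads straddle the wood: the grip covers rows 225–375 and the pads rows 290–345. The pad gap of about 122 px for 43 mm puts the real tips roughly 40–45 mm short of the reported TCP, so they are still above the wood. I'll continue down under the contact guard.

```bash
python3 - <<'E'
from h import *
import pickle
np.set_printoptions(precision=2,suppress=True)
k=np.array([479.4,145.4,0]);yaw=-17.6
p=np.array(current_ee_pos());ax=-R.from_quat(current_eef_rot()).as_matrix()[:,2]
hit=move_straight(p-ax*30,speed=30,contact_N=4)
p=np.array(current_ee_pos());print(hit,p,current_contact_force())
if hit:
    move_straight(p+[0,0,1.5],speed=20)
move_gripper(0,100);print('width',current_grip_width(),current_contact_force())
p=np.array(current_ee_pos());q=R.from_quat(current_eef_rot());print(p)
Tk=q.inv().apply(k-p);Rk=q.inv()*R.from_euler('z',yaw,degrees=True)
pickle.dump((Tk,Rk),open('k.pkl','wb'));print(Tk,Rk.as_euler('xyz',True))
if current_grip_width()>.15:
    move_straight(p+[0,0,60],speed=120);print('width',current_grip_width())
c=cam('wrist');save(c,'w6.png');print(current_clock())
E
```

```text
True [463.72 150.47 -30.1 ] [ 1.09 -1.86 11.07]
width 0.27231554737596814 [-0.26 -1.48 10.68]
[463.79 150.66 -28.15]
[ -3.02  -0.29 -32.48] [179.99  25.02 179.98]
width 0.2729748131722383
18.5
```

View pics/w6.png

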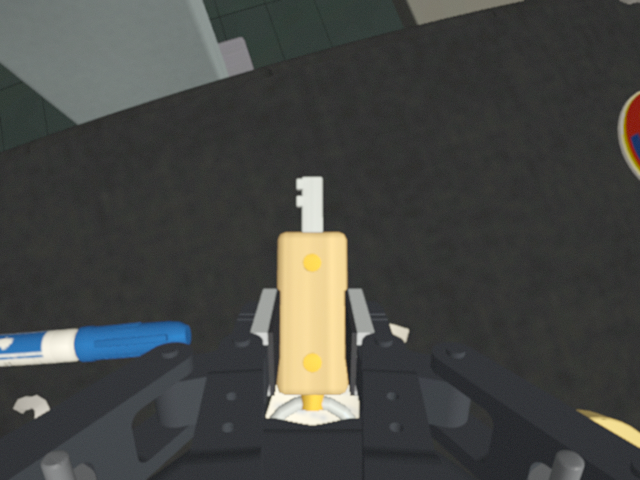

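The paddle is held, with a width reading of 0.273 (23 mm) still steady after a 60 mm lift. Next I'll lift it clear and check which tilts are reachable for threading and for the final hang.

```bash
cat >> h.py <<'E'
import pickle,os
S=np.array([600,2.0,0]);H=157
if os.path.exists('k.pkl'): Tk,Rk=pickle.load(open('k.pkl','rb'))
def pose(bx,bz,tilt,by=0,yaw=0):
    """TCP pose that puts the ring's far bar at stand x=bx, height bz (world), tool tilt deg"""
    r=tool(tilt,yaw);b=Tk+Rk.apply([68,0,7])
    return S+[bx,by,bz]-r.apply(b), r.as_quat()
E
python3 - <<'E'
from h import *
np.set_printoptions(precision=2,suppress=True)
p=np.array(current_ee_pos());move_straight([p[0]-30,p[1]-30,150],tool(0).as_quat(),speed=150)
print(Tk+Rk.apply([68,0,7]))
P,q=pose(-75,H+36,20);print(P);move_to(P,q)
print(current_q(),current_grip_width(),current_contact_force())
for t in (20,30,35,40,45,50,55,60):
    for b in ((-3,H+33),(0,H+7)):
        P,q=pose(*b,t);j=ik(P,q);print(t,b,P,None if j is None else np.array(j))
c=cam('wrist');save(c,'w7.png');print(current_clock())
E
```

```text
[-61.68  -0.28 -67.57]
[490.15   2.28 108.41]
[ 0.89  0.2  -1.12  2.32  0.6   0.45  0.86] 0.27000325618997295 [ 0.59  0.82 -0.08]
20 (-3, 190) [562.15   2.28 105.41] [ 0.74  0.34 -1.02  2.19  0.75  0.53  0.76]
20 (0, 164) [565.15   2.28  79.41] [ 0.66  0.38 -0.94  2.2   0.84  0.49  0.67]
30 (-3, 190) [577.37   2.28 100.64] [ 0.52  0.26 -0.76  2.31  1.17  0.28  0.31]
30 (0, 164) [580.37   2.28  74.64] [ 0.4   0.3  -0.63  2.33  1.42  0.26  0.07]
35 (-3, 190) [585.24   2.28  99.27] [ 0.25  0.23 -0.47  2.37  1.79  0.21 -0.34]
35 (0, 164) [588.24   2.28  73.27] [ 0.2   0.29 -0.42  2.39  2.08  0.24 -0.62]
40 (-3, 190) [593.19   2.28  98.59] [ 0.65  0.34 -0.92  2.4   2.07  0.41 -0.54]
40 (0, 164) [596.19   2.28  72.59] [ 0.49  0.38 -0.75  2.42  2.24  0.44 -0.73]
45 (-3, 190) [601.17   2.28  98.61] None
45 (0, 164) [604.17   2.28  72.61] [ 0.61  0.47 -0.9   2.45  2.36  0.62 -0.79]
50 (-3, 190) [609.12   2.28  99.32] None
50 (0, 164) [612.12   2.28  73.32] None
55 (-3, 190) [616.98   2.28 100.72] None
55 (0, 164) [619.98   2.28  74.72] None
60 (-3, 190) [624.68   2.28 102.8 ] None
60 (0, 164) [627.68   2.28  76.8 ] None
20.2583
```

View pics/w7.png

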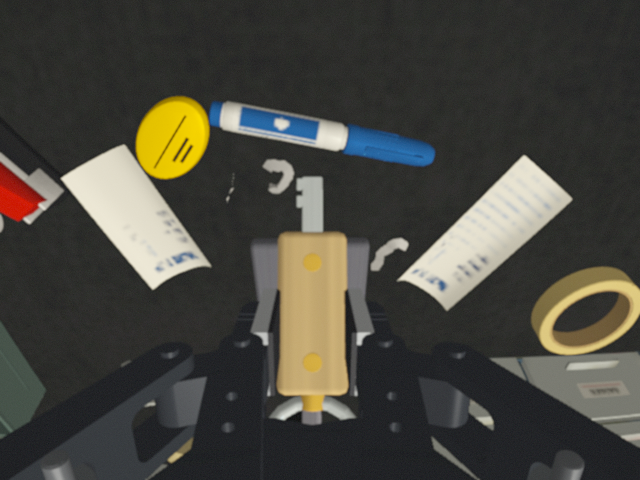

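The stand shows through the ring at column ~312, so the paddle is centred sideways. Now I'll advance in guarded steps against the gate.

```bash
python3 - <<'E'
from h import *
np.set_printoptions(precision=2,suppress=True)
z=H+35
P,q=pose(-33,z,20);print(move_straight(P,q,speed=60,contact_N=4))
dwell(.2);f0=np.array(current_contact_force());print('f0',f0)
for bx in (-25,-20,-16,-12,-8,-5,-3):
    P,q=pose(bx,z,20);hit=move_straight(P,speed=18,contact_N=6)
    f=np.array(current_contact_force())-f0;print(bx,hit,f,np.array(current_ee_pos())-P)
    if hit or np.linalg.norm(f)>9: break
print(current_clock(),current_grip_width())
E
```

```text
False
f0 [ 0.25  0.19 -0.44]
-25 False [-0.48  0.41  0.42] [-0.01  0.1  -0.07]
-20 False [-0.15 -0.56 -0.4 ] [ 0.05  0.04 -0.04]
-16 False [ 0.36 -0.17 -0.25] [ 0.06  0.09 -0.04]
-12 False [-3.19  0.58 -2.1 ] [-0.32 -0.   -0.26]
-8 False [-3.98  0.   -1.4 ] [-0.03  0.04 -0.09]
-5 False [-5.76  0.71 -1.97] [-0.14  0.06 -0.09]
-3 False [-4.68  0.77 -2.49] [-0.18 -0.   -0.12]
24.025 0.2721637914395795
```

The force rose to 3–5 N and stayed springy, which is the gate swinging rather than a rigid stop. It came about 2 mm later than modelled. Next I'll lower the bar into the crook.

```bash
python3 - <<'E'
from h import *
np.set_printoptions(precision=2,suppress=True)
f0=np.array([.25,.19,-.44])
for dz in (35,29,24,20,17,14,11,8,5,2,0):
    P,q=pose(-1,H+dz,20);hit=move_straight(P,speed=18,contact_N=5)
    f=np.array(current_contact_force())-f0;e=np.array(current_ee_pos())-P;print(dz,hit,f,e)
    if hit or np.linalg.norm(f)>10 or (dz<17 and f[2]>3): break
print(current_clock(),current_grip_width())
E
```

```text
35 False [-4.18  1.73 -3.17] [-0.19 -0.03 -0.13]
29 False [-3.58 -0.2  -3.29] [-0.02 -0.02 -0.12]
24 False [-2.43  0.27 -2.25] [-0.07  0.   -0.14]
20 False [-2.9   0.08 -2.45] [-0.12  0.03 -0.16]
17 False [-0.88 -0.42 -3.22] [-0.19 -0.03 -0.24]
14 False [-0.06 -0.28  0.25] [0.39 0.11 0.18]
11 False [ 0.17  0.1  -0.59] [-0.    0.03 -0.09]
8 False [ 0.26 -0.28 -0.75] [-0.06  0.06 -0.12]
5 False [ 0.12  0.38 -0.16] [-0.09  0.07 -0.15]
2 True [-0.32 -1.36  6.26] [0.75 0.17 1.14]
27.3583 0.2722738476416372
```

The gate force vanished at a bar height of about h+15, so the gate snapped shut above the ring, and the ring then touched the crook's floor. I'll back off 1.5 mm and turn the paddle upright about the bar.

```bash
python3 - <<'E'
from h import *
np.set_printoptions(precision=2,suppress=True)
f0=np.array([.25,.19,-.44])
P,q=pose(0,H+5,20);move_straight(P,speed=20)
for t in (25,30,34,38,41,44,46):
    P,q=pose(1,H+5,t)
    try: hit=move_straight(P,q,speed=14,contact_N=5)
    except MotionError as e: print(t,e);break
    f=np.array(current_contact_force())-f0;print(t,hit,f,np.array(current_ee_pos())-P,round(current_clock(),1))
    if hit: break
print(current_q(),current_grip_width())
E
```

```text
25 False [-0.43  0.22 -0.25] [0.09 0.1  0.08] 28.4
30 False [-0.36 -0.15  0.07] [0.18 0.06 0.11] 29.1
34 False [-0.21 -0.27 -0.28] [ 0.12 -0.24  0.04] 29.7
38 False [-0.35 -0.34  0.12] [ 0.12 -0.18  0.05] 30.4
41 False [-0.25 -1.59 -0.42] [ 0.02 -0.07 -0.02] 30.8
44 False [-0.52 -0.78 -0.13] [ 0.01 -0.04 -0.05] 31.3
46 False [-0.19  0.84 -0.01] [-0.12  0.01 -0.21] 31.7
[ 0.66  0.52 -0.96  2.46  2.37  0.67 -0.76] 0.27310942144535383
```

```bash
python3 - <<'E'
from h import *
np.set_printoptions(precision=2,suppress=True)
f0=np.array([.25,.19,-.44])
P,q=pose(1,H+2,46)
try: print(move_straight(P,speed=12,contact_N=2))
except MotionError as e: print(e)
print(np.array(current_contact_force())-f0,current_ee_pos())
move_gripper(0.45,20);dwell(1.0);move_gripper(0.8);print(current_grip_width(),np.array(current_contact_force())-f0)
p=np.array(current_ee_pos());ax=-R.from_quat(current_eef_rot()).as_matrix()[:,2]
for d in (ax*110,np.array([-70,0,70]),np.array([-40,0,100]),np.array([0,0,110])):
    try: print(move_straight(p+d,speed=80,contact_N=3),np.array(current_contact_force())-f0);break
    except MotionError as e: print(d,e)
print(current_q(),current_ee_pos(),current_clock())
c=cam('wrist');save(c,'w8.png')
s=cam('scene');cv2.imwrite('pics/s8.png',cv2.resize(s['image'][150:330,230:430,::-1],None,fx=3,fy=3,interpolation=cv2.INTER_CUBIC))
E
```

```text
True
[0.55 0.46 3.91] [607.28   2.26  69.47]
0.7982703284673099 [ 0.36 -0.86  0.79]
[-79.09   0.01  76.45] the arm cannot follow that straight line within its joint ranges
[-70   0  70] the arm cannot follow that straight line within its joint ranges
[-40   0 100] the arm cannot follow that straight line within its joint ranges
False [ 0.03 -0.7   0.62]
[ 0.72  0.16 -0.95  2.39  2.11  0.29 -0.62] [606.4    2.24 178.45] 35.1667
```

View pics/w8.png

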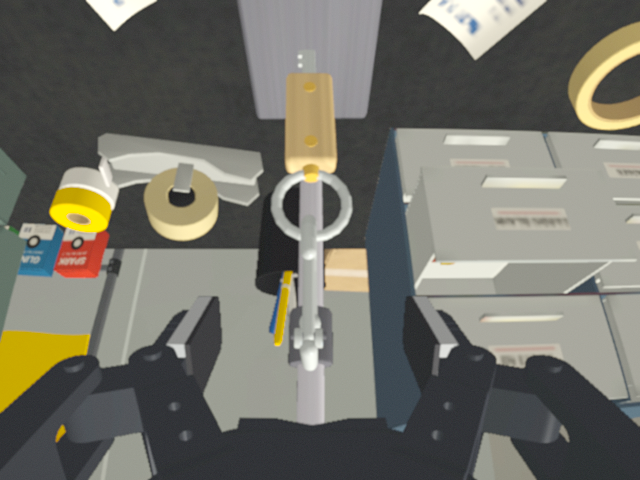

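The paddle hangs with its ring (312,205) round the hook, and the gate looks to be in line with the nose. Now I'll retreat clear, staying in the hook's plane.

```bash
python3 - <<'E'
from h import *
np.set_printoptions(precision=2,suppress=True)
f0=np.array([.25,.19,-.44]);p=np.array(current_ee_pos())
for x,z,t in ((520,270,32),(530,260,36),(540,250,36),(560,240,38),(590,260,42)):
    try: print((x,z,t),move_straight([x,p[1],z],tool(t).as_quat(),speed=90,contact_N=3));break
    except MotionError as e: print(x,z,t,e)
p=np.array(current_ee_pos());print(p,np.array(current_contact_force())-f0)
for x,z,t in ((440,330,20),(460,330,20),(480,330,25)):
    try: print(move_straight([x,p[1],z],tool(t).as_quat(),speed=120,contact_N=3));break
    except MotionError as e: print(x,z,t,e)
print(current_q(),current_ee_pos(),current_clock())
dwell(2.5)
c=cam('wrist')
for t in ['key','key_ring','gate']: print(t,[(round(d['confidence'],2),w(c,d['at'])) for d in look_for(t,'wrist')[:2]])
g=[]
b=np.array([608,2,170.]);u=proj(c,[b])[0].astype(int);print(u)
x0,y0=max(u[0]-75,0),max(min(u[1]-90,330),0);save(c,'w9.png',(x0,y0,x0+150,y0+150),4)
E
```

```text
520 270 32 the arm cannot follow that straight line within its joint ranges
530 260 36 the arm cannot follow that straight line within its joint ranges
540 250 36 the arm cannot follow that straight line within its joint ranges
560 240 38 the arm cannot follow that straight line within its joint ranges
590 260 42 the arm cannot follow that straight line within its joint ranges
[606.42   2.28 178.44] [0.66 0.05 0.2 ]
440 330 20 the arm cannot follow that straight line within its joint ranges
460 330 20 the arm cannot follow that straight line within its joint ranges
480 330 25 the arm cannot follow that straight line within its joint ranges
[ 0.72  0.16 -0.95  2.39  2.11  0.29 -0.62] [606.42   2.28 178.44] 35.2667
key [(0.58, array([592.03,  -1.56, 106.65]))]
key_ring [(0.76, array([592.74,   2.04, 112.39]))]
gate [(0.8, array([585.97,   4.21, 197.42]))]
[310 261]
```

View pics/w9.png

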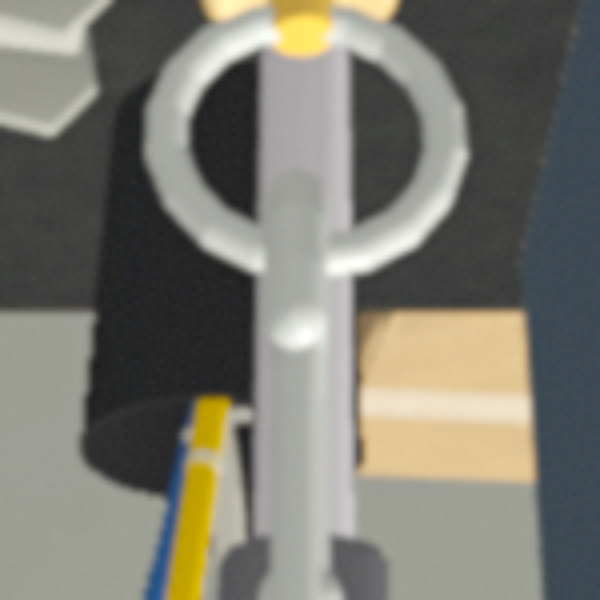

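The ring is threaded round the crook, the nose stands in front of it at crop (297,327), and the gate runs straight from pivot to nose, so it is shut. Retreating needs small steps near the joint limit.

```bash
python3 - <<'E'
from h import *
np.set_printoptions(precision=2,suppress=True)
t=46;f0=np.array(current_contact_force())
for i in range(12):
    p=np.array(current_ee_pos());ok=False
    for dx,dz,dt in ((-25,25,-3),(-20,15,-5),(-12,15,-5),(-8,15,-4),(-6,8,-6),(0,12,-4),(0,20,0)):
        try: hit=move_straight([p[0]+dx,2.2,p[2]+dz],tool(t+dt).as_quat(),speed=70,contact_N=3);ok=True;t+=dt;break
        except MotionError: pass
    print(dx,dz,t,ok,current_ee_pos(),round(current_clock(),1))
    if not ok or hit or current_ee_pos()[0]<500: print('hit/stuck',hit if ok else None,current_contact_force()-f0);break
print(current_q())
E
```

```text
-8 15 42 True [598.55   2.22 193.87] 38.8
-25 25 39 True [573.45   2.07 218.65] 39.9
-25 25 36 True [548.43   2.31 243.29] 40.8
-25 25 33 True [523.47   2.14 267.97] 41.4
-25 25 30 True [498.47   2.16 292.53] 42.0
hit/stuck False [-0.45  0.98 -0.47]
[ 0.67 -0.28 -0.7   2.22 -0.26  0.62  1.69]
```

```bash
python3 - <<'E'
from h import *
np.set_printoptions(precision=1,suppress=True)
for n in('wrist','scene'):
    for i in range(2):
        c=cam(n)
        for t in ['key','gate']: print(n,t,[(round(d['confidence'],2),w(c,d['at'])) for d in look_for(t,n)[:1]])
c=cam('scene');m=look_for('marker','scene');print('marker',[w(c,d['at']) for d in m[:1]])
print(current_clock());job_done()
E
```

```text
wrist key [(0.8, array([594.3,  -3.3, 110. ]))]
wrist gate [(0.79, array([587.6,   4.8, 197.1]))]
wrist key [(0.96, array([594.8,  -1.6, 110.1]))]
wrist gate [(0.72, array([586.9,   4.7, 194.3]))]
scene key [(0.66, array([596.4,   8.8, 109.8]))]
scene gate []
scene key [(0.58, array([595.7,   5.1, 112. ]))]
scene gate []
marker [array([456.5,  10.4,  16.6])]
42.75
the job is handed in; nothing more can be done
```

The key paddle is hanging in the closed snap hook at rest, and I handed the job in at about 43 s.

**What I did:**
- **Hook height:** I estimated the crook at about 157 mm by overlaying the hook model on a wrist picture. When the ring touched the crook's floor, it was about 3–4 mm lower than that, roughly 154 mm.
- **Threading:** The ring pushed the gate open at 3–6 N. The gate force vanished once the ring had dropped below the gate's end, so the gate had snapped shut behind it.
- **Release:** I turned the paddle to about 71°, rested it on the crook and let go. The largest force I read while at the hook was about 6.4 N.

**Last checks:**
- The close-up picture shows the ring round the crook, the nose in front of it and the gate running straight down to the nose.
- Repeated looks put the paddle at about (595, −2, 110) with no swing.
- The gripper was clear, with no contact force.
- The marker was where it started, within measuring error. I did not measure the other bystanders again.

**What failed or disagreed:**
- **Missed grasp:** My first grasp closed above the key. The fingers really end about 33–40 mm short of the reported TCP, so I set the depth by touch. That touch on the table or key peaked at 11 N.
- **Network errors:** The network that finds the gate gave some wrong hits early on and did not find it in the scene camera at the end.

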